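Index a wheel hub to the shield notch and show which bolt goes where

TASK

One bolt of this wheel hub is missing, and a new one can only be fed in from below, through the notch in the splash shield. Gently push the hub round with the fingertips, without gripping it, until its empty bolt hole stands over the notch. Then show the apprentice the job without touching anything: point straight down at the loose bolt from just above it for two seconds, then at the empty hole in the same way, and finish still pointing at the hole; nothing else on the bench may be moved.

Things in the scene. Friction and masses are not known exactly. Their poses are not given: they have to be found in the camera images.
- knuckle: the wheel-hub assembly: dark steering knuckle fixed to the bench, its arm under 42 mm high, with a bright sheet splash shield (disc 202 mm across, upper face 64 mm and rim 71 mm above the bench) and the steel hub over it. Origin on the bench under the hub's axis; the notch lies towards its -x axis.
- hub (a joint): angle of the hub about its vertical axis, rad: 0 (or a whole turn) when the empty hole stands over the notch, growing anticlockwise seen from above. It turns freely either way through the nearest notch position, drags with about 1.5 N at a bolt, and stays where it is left.
- hub_centre (a point): the hub's axis at the upper face of its flange, 90 mm above the bench. The flange is a level five-lobed star, 156 mm over the lobes, 10 mm thick. In its middle a collar 64 mm across rises to 104 mm and the axle end and nut to 121 mm above the bench.
- empty_hole (a point): centre of the empty bolt hole (13 mm) on the flange's upper face, 60 mm from the axis, 90 mm above the bench. The other four lobes, each 72 degrees on, carry upright oiled 12 mm bolts on the same circle, tops 130 mm above the bench: firm handles to push. The next bolt on either side is 70 mm from the hole, centre to centre.
- notch (a point): the point over which the empty hole belongs: on the shield's upper face, 60 mm from the hub's axis, 64 mm above the bench, in the middle of the only wedge-shaped cut-out of the shield's rim, which is 36 mm wide here and 60 mm at the rim.
- bolt_tip (a point): top of the loose steel bolt, M12 like those in the hub, which stands upright on its hexagon head on the bench: 58 mm high, shank 12 mm, head 19 mm across flats. Copper sleeve, bearing and large nut stand near it and are not meant.
- new_bolt: the same loose bolt; origin at the centre of its underside, on the bench.
- copper_sleeve: bystander: copper sleeve standing on end, 28 mm across, 45 mm high; origin under its centre.
- bearing: bystander: ball bearing lying flat, 52 mm across, 15 mm high; origin under its centre.
- big_nut: bystander: large hexagon nut lying flat, 30 mm across flats, 16 mm high; origin under its centre.
- spanner: bystander: combination spanner lying flat, 226 mm long, 7 mm high; origin under its middle.

How it is judged:
On the way, in this order (a step that is already met when the one before it is completed fails the run):
1. the empty hole stands over the notch, the hub at rest and let go (horizontal distance between empty_hole and notch below 0.008 m and contact force between each of the arm, the fingers and knuckle below 0.1 N), for 0.2 s.
2. pointing at the loose bolt: grasp point within 20 mm of the bolt's axis, fingertips up to about 75 mm above its top (horizontal distance between the grasp point and bolt_tip below 0.02 m and z of the grasp point in the frame of bolt_tip between 0.012 and 0.095 m), for 1.2 s.
3. pointing at the empty hole: grasp point within 20 mm of the hole's axis, fingertips up to about 75 mm above it (horizontal distance between the grasp point and empty_hole below 0.02 m and z of the grasp point in the frame of empty_hole between 0.012 and 0.095 m), for 1.2 s.
At the end, for the whole second after the job is handed in: The empty hole is within 8 mm of the notch point seen from above; the fingertips still point at it, within 20 mm of its axis and at most about 75 mm above it; the loose bolt stands upright within 5 mm of where it stood (all of step 3 and horizontal distance between empty_hole and notch below 0.008 m and distance of bolt_tip from where it was at the start of the episode below 0.005 m and angle between bolt_tip's own z axis and vertical below 0.05 rad); the robot touches nothing.
It fails at once if the loose bolt touched (contact force between any of the fingers, the arm and new_bolt above 0.3 N or distance of bolt_tip from where it was at the start of the episode above 0.008 m).
It fails at once if the hub gripped or rammed (more than 40 N) (contact force between any of the fingers, the arm and knuckle above 40 N).
It fails at once if a bystander moved (distance of any of copper_sleeve, bearing, big_nut, spanner from where it was at the start of the episode above 0.008 m).
It also fails if it takes over 72 s, if anything falls off the work surface, if the arm or the gripper's body presses on something with over 40 N, if the wrist force passes 120 N, or if a joint passes its speed limit or range.

ROBOT

A 6-joint arm with a two-finger parallel gripper is mounted at the origin on a cart in front of the work surface, level with it; the furniture and walls round the work are solid. World frame = base frame: x ahead of the robot, y to its left, z up, the work surface at z = 0. Lengths are in m, angles in rad, forces in N, time in s.
With the tool pointing down it reaches from about 0.35 to 0.775 m from the base axis. Payload 5.5 kg.
Tool frame: the origin (TCP) lies midway between the tips of the shut fingers; the grasp point (between the pads) lies 19 mm behind it (env.tcp_to_grasp is the distance from the TCP to the grasp point, in m); z points along the fingers, y is the direction in which the jaws open and shut (so a half turn about z gives the same grasp; the last joint's range is limited). The gripper opens to 85 mm and grips with 20 to 120 N. Pads are 22 mm wide; open, the fingers measure 114 mm over their backs; the gripper's body (76 mm by 85 mm) begins 54 mm behind the grasp point. The pads swing forward as they close: fully open they stand 13 mm farther back than shut.
Start: joints at [-1.396, 0.313, 0.046, 1.304, 0, 1.431], TCP at [0.178, -0.547, 0.231] pointing down, gripper open.
Joint ranges: [-2.76, 2.76], [-0.86, 1.69], [-1.03, 1.26], [-2.2, 2.34], [-1.47, 1.5], [-3.14, 3.14]. Speed limits (rad/s): [2.57, 2.57, 3.14, 3.14, 3.14, 3.14].

INTERFACE

Orientations are given as a unit quaternion [w, x, y, z].
In Python, from workcell import get_state, viewer, hand_in, finder, env gives the robot as it stands.
- The arm moves only by the tool arm_command, never from a script. Its argument "motion" is a list of rows, each an object of numbers: "x", "y", "z": the shift along the tool's x, y, z in mm; "rx", "ry", "rz": the turn, a rotation vector about the tool's x, y, z in degrees; "hand": the closure, from -1 (fully open) to 1 (shut). A call has 1 to 10 rows; each row is the pose to reach, as a shift and turn from the pose commanded when the call began, along the tool's axes at that moment; what a row does not reach only later rows make up. A row lasts 1/8 s, in which the tool goes at most 62.5 mm and 10.7 degrees, less where a joint would pass 70% of its speed; a pose out of reach is approached as far as the arm can. A call with a gripper value outside its range is refused whole. The fingers move at their own pace and stop on an object; "force" is the grip in N (left out, the last holds). Time passes only in rows, so rows that repeat a pose let the fingers close. It gives the time, the measured TCP pose, the force and the opening at its end, in the units of the state.
- get_state(): the state, without advancing time (a new reading comes with each control period).
- viewer.read_camera(name): name is "scene" or "top"; returns a dict with "image" (420x560x3 uint8, red, green, blue), "z_map" (420x560 float32, m along the optical axis (not along the pixel's ray), 0 where there is no reading), "intrinsics" (3x3 intrinsics, pixels), "rvec" (rotation vector, rad) and "tvec" (3), from world to camera coordinates, as OpenCV has them. Camera axes: x right, y down, z forward; pixel columns grow to the right and rows downward; lengths in m; the calibration is good to about 2 mm. A picture is of the moment at which its call begins.
- hand_in(): hands the job in, once; it reports no verdict.
Trained networks look in a picture, given as the dict that the camera call returned (one of the last four; its "shot" number tells which), for a name from the list of things; names that differ only in an ending like _2 or _b are one class to them, and where a whole thing is asked for, a point or a joint stands for the part that bears it (a point fixed in the world has none). Each returns a list of dicts, best first, with "score" (0 to 1); they miss things now and then, are a little off and sometimes report something else, mostly with a low value. They report only what shows in the picture. A call takes as long as a camera call.
- finder.find_in(picture, query): "at" ([column, row] in pixels, amid what is visible of it).
- finder.masks_of(picture, query): "region" (420x560 bool, what is visible of it) and "at" ([column, row] in pixels, amid what is visible of it).
The state is a dict: "clock": time; "joint_pos": joint angles; "qvel": joint speeds; "tau": joint torques, N m; "tcp_pos": TCP position; "orientation": TCP orientation; "wrist_force": force on the tool from outside, world axes, zero at the start; "ft_torque": the same for the moment, N m; "finger_gap": finger opening in m.
Only numpy, scipy, OpenCV 4.12 (cv2) and the standard library are available. Lean on these libraries where they do the work, as an engineer would, in place of code of your own. Each camera call takes 0.05 s, during which the arm holds its last target.

## Working session

There is one attempt and no reset: what is moved stays moved. The work goes in short steps, Python scripts to look and compute and a tool call to move; the robot and the scene stay as the last step left them, time stands still between calls to the robot, and variables do not carry over. Pictures are saved under pics/ and viewed, and the job is handed in when it is done.

Besides the shell and the picture viewer there is one more tool, called after "Request:" in YAML: its name, and indented under it one key for each argument. arm_command: Moves the arm, as the interface text tells. Its arguments: {"type":"object","properties":{"motion":{"type":"array","items":{"type":"object","properties":{"x":{"type":"number"},"y":{"type":"number"},"z":{"type":"number"},"rx":{"type":"number"},"ry":{"type":"number"},"rz":{"type":"number"},"hand":{"type":"number"}}}},"force":{"type":"number"}},"required":["motion"]}

```bash
mkdir -p pics; ls; cat > h.py <<'E'
import numpy as np, cv2
from workcell import get_state, viewer, hand_in, finder, env
def save(p,n): cv2.imwrite('pics/'+n,cv2.cvtColor(p['image'],cv2.COLOR_RGB2BGR))
def RT(p):
    R,_=cv2.Rodrigues(np.array(p['rvec'],float)); return R,np.array(p['tvec'],float).reshape(3)
def at_z(p,uv,z):
    R,t=RT(p);K=np.array(p['intrinsics']); d=R.T@np.linalg.solve(K,[uv[0],uv[1],1.]); c=-R.T@t
    return c+d*(z-c[2])/d[2]
def cloud(p):
    R,t=RT(p);K=np.array(p['intrinsics']);Z=p['z_map'];v,u=np.mgrid[:420,:560]
    P=np.stack([(u-K[0,2])/K[0,0]*Z,(v-K[1,2])/K[1,1]*Z,Z],-1)
    W=(P-t)@R; W[Z==0]=np.nan; return W
def proj(p,X):
    R,t=RT(p); return cv2.projectPoints(np.array(X,float).reshape(-1,3),np.array(p['rvec'],float),np.array(p['tvec'],float),np.array(p['intrinsics'],float),None)[0].reshape(-1,2)
E
python3 - <<'E'
from h import *
for n in ['top','scene']:
    p=viewer.read_camera(n); save(p,n+'0.png'); R,t=RT(p); print(n,'cam at',-R.T@t, R[2])
    W=cloud(p)
    for q in ['knuckle','hub','empty_hole','hub_centre','notch','bolt_tip','new_bolt','copper_sleeve','bearing','big_nut','spanner']:
        try:
            for f in finder.find_in(p,q)[:2]:
                u,v=f['at']; print(q,round(f['score'],2),np.round(f['at'],1),W[int(v),int(u)].round(3))
        except Exception as e: print(q,e)
s=get_state();print(s)
E
```

```text
pics
top cam at [0.34859489 0.28986212 1.1161735 ] [ 0.16243555 -0.01542542 -0.98659858]
knuckle 0.71 [262.8 224.5] [0.477 0.307 0.115]
hub 0.67 [268.7 226.1] [0.474 0.294 0.112]
empty_hole 0.56 [269.1 222.9] [0.481 0.292 0.123]
empty_hole 0.3 [352.8 181. ] [0.596 0.104 0.019]
hub_centre 0.97 [266.7 223. ] [0.479 0.299 0.12 ]
notch 0.81 [264.  221.9] [0.483 0.303 0.119]
copper_sleeve 0.58 [285.7 154.4] [0.66  0.26  0.003]
copper_sleeve 0.4 [264.  225.7] [0.476 0.303 0.112]
bearing 0.94 [310.9 152.9] [0.663 0.202 0.013]
big_nut 0.67 [356.7 184.6] [0.59  0.095 0.015]
spanner 0.92 [189.1 289.6] [0.34  0.467 0.007]
scene cam at [0.06940049 1.01122228 0.89968028] [ 0.37695186 -0.61219947 -0.69506769]
knuckle 0.72 [291.6 232.2] [0.454 0.337 0.091]
hub 0.67 [290.5 217.3] [0.473 0.31  0.104]
empty_hole 0.63 [289.4 216.3] [0.476 0.311 0.106]
hub_centre 0.6 [288.9 218.9] [0.477 0.312 0.1  ]
notch 0.83 [288.7 226. ] [0.468 0.327 0.093]
new_bolt 0.64 [271.7 169. ] [0.647 0.121 0.034]
new_bolt 0.17 [236.2 199.1] [0.65  0.274 0.041]
copper_sleeve 0.64 [238.6 199.7] [0.644 0.274 0.043]
bearing 0.58 [251.2 187.9] [0.672 0.18  0.001]
spanner 0.81 [302.5 328.1] [0.333 0.484 0.006]
{'clock': 1.2, 'joint_pos': array([-1.39557981e+00,  3.13215876e-01,  4.61123314e-02,  1.30358933e+00,
        1.68917700e-05,  1.43122342e+00]), 'qvel': array([ 0.00159965, -0.00080004,  0.00092273, -0.00083283,  0.00132805,
        0.00122415]), 'tau': array([ 1.86560777e-03, -4.80479050e+01,  2.98812926e+01,  5.28698638e-04,
       -1.11462327e-04,  1.37539047e-06]), 'tcp_pos': array([ 0.17804905, -0.54679382,  0.23131919]), 'orientation': array([5.15661746e-05, 9.87639000e-01, 1.56745661e-01, 9.36632607e-06]), 'wrist_force': array([-0.17834356,  0.66046326,  0.71615591]), 'ft_torque': array([-0.0380049 , -0.01114845, -0.03627224]), 'finger_gap': 0.08513235319044773}
```

```bash
python3 - <<'E'
import cv2
a=cv2.imread('pics/top0.png');cv2.imwrite('pics/top0z.png',cv2.resize(a[110:310,170:400],None,fx=3.4,fy=3,interpolation=cv2.INTER_CUBIC)[:600,:782])
a=cv2.imread('pics/scene0.png');cv2.imwrite('pics/scene0z.png',cv2.resize(a[130:330,190:400],None,fx=3,fy=3,interpolation=cv2.INTER_CUBIC))
E
```

```text
(no output)
```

View pics/top0z.png

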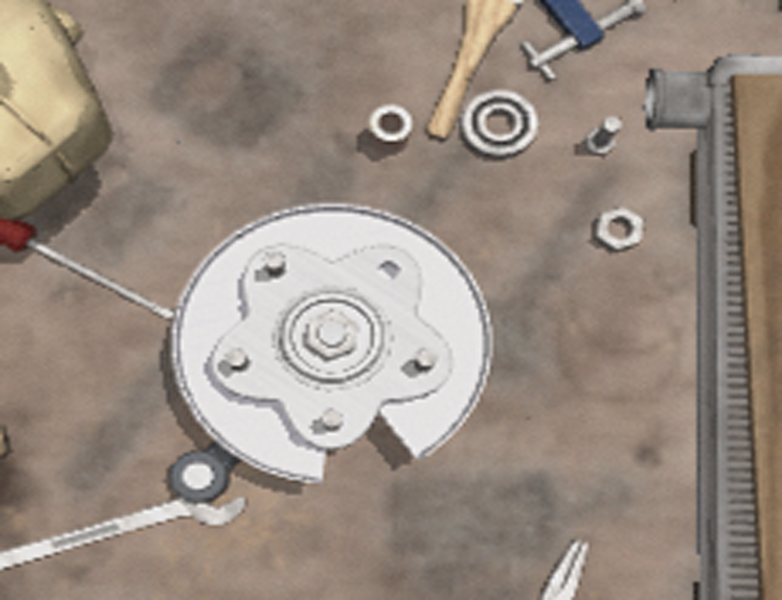

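View pics/scene0z.png

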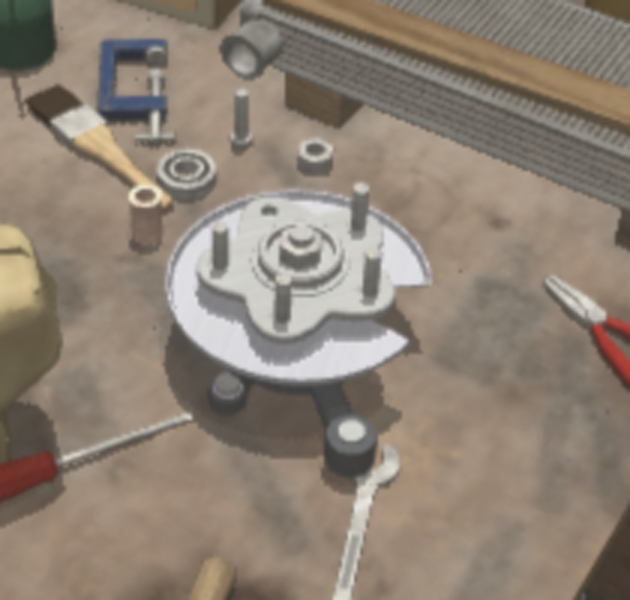

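View pics/top0.png

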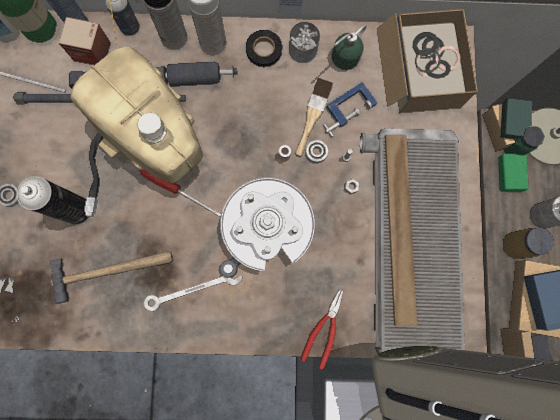

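```bash
python3 - <<'E'
from h import *
from scipy.optimize import least_squares
def z2(u,v): return (170+u/3.4,110+v/3)
for n in ['top','scene']:
    p=viewer.read_camera(n);W=cloud(p);np.save(n+'W.npy',W)
    c=np.array([.478,.295])
    r=np.hypot(W[...,0]-c[0],W[...,1]-c[1])
    bt=(W[...,2]>.124)&(W[...,2]<.136)&(r<.09)&(r>.045)
    k,lab,st,ce=cv2.connectedComponentsWithStats(bt.astype(np.uint8))
    pts=[]
    for i in range(1,k):
        if st[i,4]>3:
            m=np.nanmedian(W[lab==i],0);b=at_z(p,ce[i],.13);pts.append(b[:2]);print(n,'bolt top',st[i,4],ce[i].round(1),m.round(4),b.round(4))
    # rim outer edge
    sh=(W[...,2]>.055)&(W[...,2]<.080)&(r<.12)&(r>.06)
    P=W[sh]; a=np.arctan2(P[:,1]-c[1],P[:,0]-c[0]); rr=np.hypot(*(P[:,:2]-c).T)
    out=[]
    for d in range(-180,180,6):
        s=abs((np.degrees(a)-d+180)%360-180)<3
        s2=s&(rr>.08); out.append((d,int(s2.sum()),round(float(rr[s].max()),3) if s.any() else 0))
    print(out)
p=viewer.read_camera('top')
bt=np.array([at_z(p,z2(u,v),.13)[:2] for u,v in [(275,262),(237,355),(331,415),(425,357)]]);print(bt)
print('hole',at_z(p,z2(390,268),.09)); print('nut',at_z(p,z2(331,333),.121))
print('notch corners',at_z(p,z2(325,455),.067),at_z(p,z2(323,482),.071),at_z(p,z2(415,460),.071),at_z(p,z2(380,410),.064))
print('bolt head/tip',at_z(p,z2(600,145),.0),at_z(p,z2(612,122),.058))
E
```

```text
top bolt top 29 [250.3 196.6] [0.5308 0.333  0.1313] [0.5314 0.3325 0.13  ]
top bolt top 31 [239.4 228.9] [0.4638 0.3526 0.1308] [0.464 0.352 0.13 ]
top bolt top 29 [295.4 229.3] [0.467  0.2387 0.1313] [0.4668 0.2383 0.13  ]
top bolt top 29 [267.3 249.4] [0.4247 0.2946 0.1313] [0.4241 0.2942 0.13  ]
[(-180, 1, 0.08), (-174, 0, 0), (-168, 0, 0), (-162, 0, 0), (-156, 0, 0), (-150, 0, 0), (-144, 14, 0.095), (-138, 33, 0.095), (-132, 32, 0.095), (-126, 33, 0.096), (-120, 33, 0.096), (-114, 36, 0.097), (-108, 37, 0.098), (-102, 40, 0.098), (-96, 36, 0.099), (-90, 43, 0.1), (-84, 44, 0.101), (-78, 43, 0.101), (-72, 44, 0.102), (-66, 47, 0.103), (-60, 46, 0.102), (-54, 48, 0.103), (-48, 51, 0.104), (-42, 51, 0.105), (-36, 42, 0.105), (-30, 41, 0.105), (-24, 45, 0.106), (-18, 49, 0.106), (-12, 57, 0.106), (-6, 57, 0.107), (0, 63, 0.108), (6, 54, 0.108), (12, 58, 0.108), (18, 56, 0.107), (24, 50, 0.107), (30, 44, 0.107), (36, 40, 0.106), (42, 47, 0.106), (48, 53, 0.105), (54, 52, 0.105), (60, 53, 0.104), (66, 50, 0.104), (72, 51, 0.104), (78, 46, 0.103), (84, 50, 0.102), (90, 42, 0.101), (96,
[... 1313 characters left out ...]
, (84, 35, 0.105), (90, 32, 0.106), (96, 36, 0.105), (102, 35, 0.104), (108, 31, 0.103), (114, 28, 0.103), (120, 35, 0.103), (126, 25, 0.104), (132, 31, 0.105), (138, 28, 0.102), (144, 25, 0.1), (150, 30, 0.102), (156, 27, 0.1), (162, 26, 0.099), (168, 23, 0.098), (174, 19, 0.097)]
[[0.52989604 0.33122117]
 [0.46520744 0.35149336]
 [0.42630865 0.29409597]
 [0.46729374 0.23912996]]
hole [0.53521898 0.26053694 0.09      ]
nut [0.48317919 0.29592651 0.121     ]
notch corners [0.40266801 0.2972293  0.067     ] [0.3834077  0.29783201 0.071     ] [0.40058177 0.24069517 0.071     ] [0.43603005 0.26342694 0.064     ]
bolt head/tip [0.65470598 0.11452783 0.        ] [0.65682752 0.11578518 0.058     ]
```

```bash
cat >> h.py <<'E'
from scipy.optimize import least_squares
def hubfit(p,c0=(.482,.297)):
    """fit hub centre + hole angle from bolt tops; notch angle from depth"""
    W=cloud(p); c=np.array(c0); r=np.hypot(W[...,0]-c[0],W[...,1]-c[1])
    bt=(W[...,2]>.124)&(W[...,2]<.136)&(r<.09)&(r>.04)
    k,lab,st,ce=cv2.connectedComponentsWithStats(bt.astype(np.uint8))
    B=np.array([at_z(p,ce[i],.13)[:2] for i in range(1,k) if st[i,4]>8])
    best=None
    for a0 in np.radians(range(0,360,24)):
        def f(x):
            a=x[2]+np.radians(72)*np.arange(1,5); M=x[:2]+.06*np.c_[np.cos(a),np.sin(a)]
            return (np.array([b-M[np.argmin(np.hypot(*(M-b).T))] for b in B])).ravel()
        s=least_squares(f,[*c,a0])
        if best is None or s.cost<best.cost: best=s
    x=best.x
    c=x[:2]
    r=np.hypot(W[...,0]-c[0],W[...,1]-c[1]);a=np.degrees(np.arctan2(W[...,1]-c[1],W[...,0]-c[0]))%360
    res=[]
    for r0 in (.082,.086,.090,.094):
        s=np.sort(a[(abs(r-r0)<.003)&(W[...,2]>.055)&(W[...,2]<.08)]); g=np.diff(np.r_[s,s[0]+360]); i=g.argmax(); res.append((round(s[i],1),round(s[i]+g[i],1),round(s[i]+g[i]/2,1)))
    return dict(n=len(B),c=c.round(4),hole_deg=round(np.degrees(x[2])%360,2),rms=best.cost,notch=res)
E
python3 - <<'E'
from h import *
for n in ['top','scene']:
    p=viewer.read_camera(n);print(n,hubfit(p))
    W=cloud(p)
    for lo,hi,cc in [(.045,.065,(.657,.116)),(.003,.065,(.657,.116)),(.003,.06,(.655,.272)),(.003,.03,(.665,.203)),(.003,.03,(.59,.095))]:
        r=np.hypot(W[...,0]-cc[0],W[...,1]-cc[1]);m=(r<.035)&(W[...,2]>lo)&(W[...,2]<hi)
        if m.any(): print(cc,m.sum(),np.median(W[m],0).round(4),W[m].min(0).round(3),W[m].max(0).round(3))
print(get_state()['clock'])
E
```

```text
top {'n': 4, 'c': array([0.484 , 0.2957]), 'hole_deg': np.float64(325.44), 'rms': np.float64(8.174684793213191e-08), 'notch': [(np.float64(178.1), np.float64(214.4), np.float64(196.3)), (np.float64(178.2), np.float64(214.8), np.float64(196.5)), (np.float64(177.2), np.float64(214.6), np.float64(195.9)), (np.float64(177.3), np.float64(214.7), np.float64(196.0))]}
(0.657, 0.116) 52 [0.6579 0.1125 0.06  ] [0.649 0.089 0.045] [0.683 0.122 0.065]
(0.657, 0.116) 205 [0.654  0.1169 0.0066] [0.623 0.083 0.003] [0.691 0.149 0.065]
(0.655, 0.272) 244 [0.6518 0.2654 0.0197] [0.622 0.239 0.003] [0.687 0.305 0.051]
(0.665, 0.203) 463 [0.6676 0.2001 0.0144] [0.632 0.169 0.003] [0.699 0.237 0.023]
(0.59, 0.095) 231 [0.5866 0.1018 0.0081] [0.557 0.062 0.003] [0.624 0.128 0.023]
scene {'n': 4, 'c': array([0.4802, 0.3001]), 'hole_deg': np.float64(325.58), 'rms': np.float64(3.549645361539212e-07), 'notch': [(np.float64(248.7), np.float64(337.9), np.float64(293.3)), (np.float64(297.5), np.float64(334.9), np.float64(316.2)), (np.float64(297.5), np.float64(334.9), np.float64(316.2)), (np.float64(180.4), np.float64(215.9), np.float64(198.1))]}
(0.657, 0.116) 71 [0.6609 0.0965 0.058 ] [0.646 0.083 0.045] [0.683 0.125 0.064]
(0.657, 0.116) 154 [0.6527 0.1185 0.0419] [0.633 0.083 0.003] [0.688 0.146 0.064]
(0.655, 0.272) 196 [0.6482 0.2698 0.0319] [0.636 0.237 0.003] [0.681 0.304 0.048]
(0.665, 0.203) 271 [0.663  0.1995 0.0128] [0.636 0.168 0.003] [0.697 0.236 0.02 ]
(0.59, 0.095) 119 [0.5827 0.109  0.013 ] [0.564 0.072 0.003] [0.611 0.129 0.019]
1.45
```

```bash
python3 - <<'E'
from h import *
for n in ['top','scene']:
    p=viewer.read_camera(n)
    W=cloud(p)
    r=np.hypot(W[...,0]-.656,W[...,1]-.116)
    m=(W[...,2]>.052)&(W[...,2]<.066)&(r<.022); v,u=np.nonzero(m); print(n,'tip',m.sum(),u.mean(),v.mean(),at_z(p,(u.mean(),v.mean()),.058),np.median(W[m],0))
    if n=='scene':
        for f in finder.find_in(p,'bolt_tip')[:3]: print(f, at_z(p,f['at'],.058))
        for f in finder.masks_of(p,'new_bolt')[:1]: print(f['score'],np.nanmedian(W[f['region']],0))
    # height map
    for y in np.arange(-.6,.6,.1):
        print(round(y,1),[round(float(np.nanmax(np.r_[0,W[(abs(W[...,1]-y)<.05)&(abs(W[...,0]-x)<.05)][:,2]])),2) for x in np.arange(.2,.85,.1)])
E
```

```text
top tip 28 350.2857142857143 151.25 [0.65549481 0.11513545 0.058     ] [0.65554342 0.11627153 0.0591041 ]
-0.6 [0.0, 0.0, 0.0, 0.0, 0.0, 0.0, 0.0]
-0.5 [0.0, 0.0, 0.0, 0.0, 0.0, 0.0, 0.0]
-0.4 [0.0, 0.01, 0.04, 0.05, 0.05, 0.01, 0.0]
-0.3 [0.06, 0.06, 0.07, 0.07, 0.05, 0.05, 0.05]
-0.2 [0.01, 0.01, 0.01, 0.01, 0.01, 0.04, 0.11]
-0.1 [0.11, 0.53, 0.11, 0.11, 0.11, 0.11, 0.11]
-0.0 [0.59, 0.59, 0.12, 0.12, 0.12, 0.12, 0.11]
0.1 [0.44, 0.11, 0.11, 0.11, 0.11, 0.11, 0.03]
0.2 [0.02, 0.02, 0.1, 0.13, 0.07, 0.04, 0.02]
0.3 [0.01, 0.01, 0.13, 0.14, 0.09, 0.05, 0.01]
0.4 [0.01, 0.01, 0.09, 0.14, 0.17, 0.16, 0.06]
0.5 [0.01, 0.01, 0.03, 0.02, 0.24, 0.23, 0.19]
scene tip 24 271.0416666666667 158.54166666666666 [0.65498116 0.10959312 0.058     ] [0.65514045 0.11516756 0.05715654]
{'at': [290.6, 232.2], 'score': 0.61} [0.46972799 0.31049131 0.058     ]
{'at': [237.2, 200.0], 'score': 0.36} [0.63399367 0.29049284 0.058     ]
0.49 [0.46953072 0.30882938 0.0909396 ]
-0.6 [0.35, 0.0, 0.06, 0.07, 0.09, 0.09, 0.22]
-0.5 [0.39, 0.0, 0.0, 0.03, 0.06, 0.0, 0.26]
-0.4 [0.05, 0.05, 0.05, 0.36, 0.16, 0.29, 0.29]
-0.3 [0.0, 0.05, 0.07, 0.36, 0.36, 0.05, 0.05]
-0.2 [0.0, 0.0, 0.0, 0.0, 0.0, 0.04, 0.1]
-0.1 [0.07, 0.47, 0.11, 0.11, 0.11, 0.11, 0.11]
-0.0 [0.55, 0.53, 0.12, 0.12, 0.12, 0.12, 0.11]
0.1 [0.46, 0.11, 0.11, 0.12, 0.11, 0.12, 0.02]
0.2 [0.02, 0.02, 0.09, 0.13, 0.07, 0.04, 0.17]
0.3 [0.0, 0.01, 0.13, 0.13, 0.09, 0.05, 0.0]
0.4 [0.01, 0.01, 0.09, 0.13, 0.17, 0.0, 0.04]
0.5 [0.01, 0.01, 0.03, 0.01, 0.24, 0.23, 0.19]
```

View pics/scene0.png

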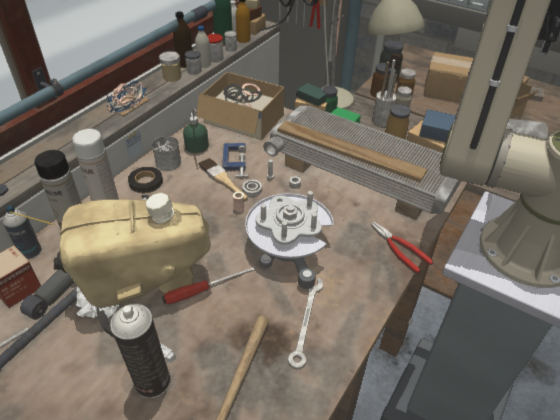

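```bash
cat >> h.py <<'E'
def psi():
    q=get_state()['orientation']; return 2*np.degrees(np.arctan2(q[2],q[1]))
def rows(way,hand=1,start=None):
    """way: list of (x,y,z,psi deg). prints rows in tool frame of the start pose"""
    s=get_state(); p0=s['tcp_pos'] if start is None else np.array(start[:3]); y0=psi() if start is None else start[3]
    a=np.radians(y0); R=np.array([[np.cos(a),np.sin(a),0],[np.sin(a),-np.cos(a),0],[0,0,-1.]])
    prev=np.r_[p0,y0]
    for w in way:
        d=R.T@(np.array(w[:3])-p0)*1000; rz=-(w[3]-y0)
        print('{"x":%.0f,"y":%.0f,"z":%.0f,"rz":%.1f,"hand":%g}'%(*d,rz,hand),'step %.0f mm %.1f deg'%(np.linalg.norm(np.array(w[:3])-prev[:3])*1000,w[3]-prev[3]))
        prev=np.array(w)
def line(a,b,n): 
    a,b=np.array(a,float),np.array(b,float); return [tuple(a+(b-a)*i/n) for i in range(1,n+1)]
E
python3 - <<'E'
from h import *
s=(.178,-.547,.231,18.04)
a=(.178,-.547,.43,50);b=(.42,-.36,.43,110)
rows(line(s,a,4)+line(a,b,6)); print()
c=(.48,-.05,.40,165);d=(.488,.235,.30,200)
rows(line(b,c,6)+line(c,d,4)[:4],start=b)
E
```

```text
{"x":-0,"y":0,"z":-49,"rz":-8.0,"hand":1} step 49 mm 8.0 deg
{"x":-0,"y":0,"z":-99,"rz":-16.0,"hand":1} step 50 mm 8.0 deg
{"x":-0,"y":0,"z":-149,"rz":-24.0,"hand":1} step 50 mm 8.0 deg
{"x":-0,"y":0,"z":-199,"rz":-32.0,"hand":1} step 50 mm 8.0 deg
{"x":48,"y":-17,"z":-199,"rz":-42.0,"hand":1} step 51 mm 10.0 deg
{"x":96,"y":-34,"z":-199,"rz":-52.0,"hand":1} step 51 mm 10.0 deg
{"x":144,"y":-51,"z":-199,"rz":-62.0,"hand":1} step 51 mm 10.0 deg
{"x":192,"y":-68,"z":-199,"rz":-72.0,"hand":1} step 51 mm 10.0 deg
{"x":240,"y":-86,"z":-199,"rz":-82.0,"hand":1} step 51 mm 10.0 deg
{"x":288,"y":-103,"z":-199,"rz":-92.0,"hand":1} step 51 mm 10.0 deg

{"x":45,"y":27,"z":5,"rz":-9.2,"hand":1} step 53 mm 9.2 deg
{"x":90,"y":54,"z":10,"rz":-18.3,"hand":1} step 53 mm 9.2 deg
{"x":135,"y":81,"z":15,"rz":-27.5,"hand":1} step 53 mm 9.2 deg
{"x":181,"y":108,"z":20,"rz":-36.7,"hand":1} step 53 mm 9.2 deg
{"x":226,"y":135,"z":25,"rz":-45.8,"hand":1} step 53 mm 9.2 deg
{"x":271,"y":162,"z":30,"rz":-55.0,"hand":1} step 53 mm 9.2 deg
{"x":337,"y":189,"z":55,"rz":-63.8,"hand":1} step 76 mm 8.8 deg
{"x":403,"y":215,"z":80,"rz":-72.5,"hand":1} step 76 mm 8.8 deg
{"x":470,"y":241,"z":105,"rz":-81.2,"hand":1} step 76 mm 8.8 deg
{"x":536,"y":267,"z":130,"rz":-90.0,"hand":1} step 76 mm 8.8 deg
```

Request:
arm_command:
  motion:
    - {"z":-50,"rz":-8,"hand":1}
    - {"z":-100,"rz":-16,"hand":1}
    - {"z":-150,"rz":-24,"hand":1}
    - {"z":-200,"rz":-32,"hand":1}
    - {"x":48,"y":-17,"z":-200,"rz":-42,"hand":1}
    - {"x":96,"y":-34,"z":-200,"rz":-52,"hand":1}
    - {"x":144,"y":-51,"z":-200,"rz":-62,"hand":1}
    - {"x":192,"y":-68,"z":-200,"rz":-72,"hand":1}
    - {"x":240,"y":-86,"z":-200,"rz":-82,"hand":1}
    - {"x":288,"y":-103,"z":-200,"rz":-92,"hand":1}

```text
invalid input at $.motion[0]: expected keys x, y, z, rx, ry, rz, hand
```

Request:
arm_command:
  motion:
    - {"x":0,"y":0,"z":-50,"rx":0,"ry":0,"rz":-8,"hand":1}
    - {"x":0,"y":0,"z":-100,"rx":0,"ry":0,"rz":-16,"hand":1}
    - {"x":0,"y":0,"z":-150,"rx":0,"ry":0,"rz":-24,"hand":1}
    - {"x":0,"y":0,"z":-200,"rx":0,"ry":0,"rz":-32,"hand":1}
    - {"x":48,"y":-17,"z":-200,"rx":0,"ry":0,"rz":-42,"hand":1}
    - {"x":96,"y":-34,"z":-200,"rx":0,"ry":0,"rz":-52,"hand":1}
    - {"x":144,"y":-51,"z":-200,"rx":0,"ry":0,"rz":-62,"hand":1}
    - {"x":192,"y":-68,"z":-200,"rx":0,"ry":0,"rz":-72,"hand":1}
    - {"x":240,"y":-86,"z":-200,"rx":0,"ry":0,"rz":-82,"hand":1}
    - {"x":288,"y":-103,"z":-200,"rx":0,"ry":0,"rz":-92,"hand":1}

```text
clock: 2.9
tcp_pos: [0.4211, -0.3585, 0.4315]
orientation: [0.0, 0.571, 0.821, -0.0]
wrist_force: [0.9, -0.5, 0.0]
finger_gap: -0.0001
```

Request:
arm_command:
  motion:
    - {"x":45,"y":27,"z":5,"rx":0,"ry":0,"rz":-9,"hand":1}
    - {"x":90,"y":54,"z":10,"rx":0,"ry":0,"rz":-18,"hand":1}
    - {"x":135,"y":81,"z":15,"rx":0,"ry":0,"rz":-27,"hand":1}
    - {"x":181,"y":108,"z":20,"rx":0,"ry":0,"rz":-36,"hand":1}
    - {"x":226,"y":135,"z":25,"rx":0,"ry":0,"rz":-45,"hand":1}
    - {"x":271,"y":162,"z":30,"rx":0,"ry":0,"rz":-54,"hand":1}
    - {"x":324,"y":183,"z":50,"rx":0,"ry":0,"rz":-63,"hand":1}
    - {"x":377,"y":204,"z":70,"rx":0,"ry":0,"rz":-72,"hand":1}
    - {"x":430,"y":225,"z":90,"rx":0,"ry":0,"rz":-81,"hand":1}
    - {"x":483,"y":246,"z":110,"rx":0,"ry":0,"rz":-90,"hand":1}

```text
clock: 4.15
tcp_pos: [0.4854, 0.1803, 0.3209]
orientation: [0.0, -0.177, 0.984, -0.0]
wrist_force: [1.0, -0.5, 0.1]
finger_gap: -0.0003
```

```bash
python3 - <<'E'
from h import *
s=get_state();print(s['tcp_pos'],psi(),s['joint_pos'].round(2),s['wrist_force'])
c=np.array([.482,.298]);f=np.radians(283)
P=c+.06*np.array([np.cos(f),np.sin(f)]);print(P)
p0=tuple(s['tcp_pos'])+(psi(),)
a=(*P,.17,193);b=(*P,.106,193)
rows(line(p0,a,4)+line(a,b,3))
E
```

```text
[0.48542494 0.18027447 0.32085309] 200.33447156897716 [ 0.2   0.19  0.1   1.48 -0.   -0.15] [ 1.04160829 -0.51805665  0.08209811]
[0.49549706 0.2395378 ]
{"x":-8,"y":13,"z":38,"rz":1.8,"hand":1} step 41 mm -1.8 deg
{"x":-15,"y":26,"z":75,"rz":3.7,"hand":1} step 41 mm -1.8 deg
{"x":-23,"y":39,"z":113,"rz":5.5,"hand":1} step 41 mm -1.8 deg
{"x":-30,"y":52,"z":151,"rz":7.3,"hand":1} step 41 mm -1.8 deg
{"x":-30,"y":52,"z":172,"rz":7.3,"hand":1} step 21 mm 0.0 deg
{"x":-30,"y":52,"z":194,"rz":7.3,"hand":1} step 21 mm 0.0 deg
{"x":-30,"y":52,"z":215,"rz":7.3,"hand":1} step 21 mm 0.0 deg
```

Request:
arm_command:
  motion:
    - {"x":-8,"y":13,"z":38,"rx":0,"ry":0,"rz":2,"hand":1}
    - {"x":-15,"y":26,"z":75,"rx":0,"ry":0,"rz":4,"hand":1}
    - {"x":-23,"y":39,"z":113,"rx":0,"ry":0,"rz":6,"hand":1}
    - {"x":-30,"y":52,"z":150,"rx":0,"ry":0,"rz":7,"hand":1}
    - {"x":-30,"y":52,"z":150,"rx":0,"ry":0,"rz":7,"hand":1}

```text
clock: 4.78
tcp_pos: [0.4938, 0.2374, 0.1685]
orientation: [-0.003, -0.114, 0.993, -0.001]
wrist_force: [-1.1, 0.4, -0.2]
finger_gap: -0.0
```

```bash
python3 - <<'E'
from h import *
s=get_state();print(s['tcp_pos'],psi())
for n in ['top','scene']:
    p=viewer.read_camera(n); uv=proj(p,s['tcp_pos'])[0].astype(int);print(n,uv)
    im=cv2.cvtColor(p['image'],cv2.COLOR_RGB2BGR); im=cv2.resize(im[uv[1]-90:uv[1]+90,uv[0]-110:uv[0]+110],None,fx=3,fy=3); cv2.imwrite(f'pics/{n}1.png',im)
E
```

```text
[0.49375536 0.23744787 0.1684528 ] 193.13040724300023
top [297 213]
scene [300 173]
```

View pics/scene1.png

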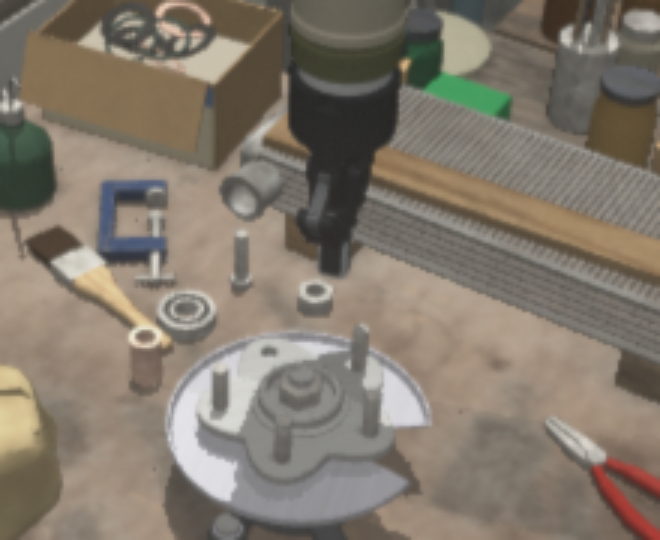

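View pics/top1.png

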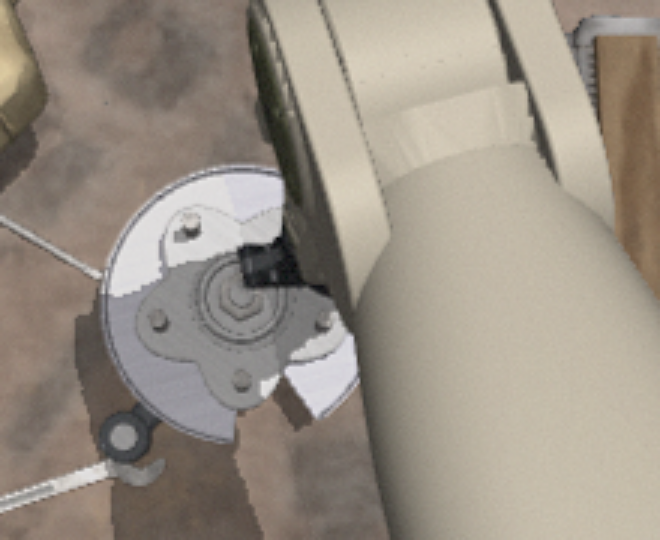

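```bash
python3 - <<'E'
from h import *
c=np.array([.482,.298])
def pt(f,z=.106): a=np.radians(f); return (c[0]+.06*np.cos(a),c[1]+.06*np.sin(a),z,f-90)
s=(*get_state()['tcp_pos'],psi())
b=pt(283)
rows(line(s,b,3)+[pt(f) for f in (277,271,265,259,253,247,241)])
print();rows([pt(f) for f in range(234,170,-7)],start=pt(241))
E
```

```text
{"x":0,"y":1,"z":22,"rz":0.0,"hand":1} step 22 mm -0.0 deg
{"x":0,"y":2,"z":44,"rz":0.0,"hand":1} step 22 mm -0.0 deg
{"x":0,"y":2,"z":66,"rz":0.1,"hand":1} step 22 mm -0.0 deg
{"x":6,"y":3,"z":66,"rz":6.1,"hand":1} step 6 mm -6.0 deg
{"x":13,"y":4,"z":66,"rz":12.1,"hand":1} step 6 mm -6.0 deg
{"x":19,"y":5,"z":66,"rz":18.1,"hand":1} step 6 mm -6.0 deg
{"x":24,"y":7,"z":66,"rz":24.1,"hand":1} step 6 mm -6.0 deg
{"x":30,"y":10,"z":66,"rz":30.1,"hand":1} step 6 mm -6.0 deg
{"x":35,"y":14,"z":66,"rz":36.1,"hand":1} step 6 mm -6.0 deg
{"x":40,"y":18,"z":66,"rz":42.1,"hand":1} step 6 mm -6.0 deg

{"x":7,"y":0,"z":0,"rz":7.0,"hand":1} step 7 mm -7.0 deg
{"x":15,"y":2,"z":0,"rz":14.0,"hand":1} step 7 mm -7.0 deg
{"x":22,"y":4,"z":0,"rz":21.0,"hand":1} step 7 mm -7.0 deg
{"x":28,"y":7,"z":0,"rz":28.0,"hand":1} step 7 mm -7.0 deg
{"x":34,"y":11,"z":0,"rz":35.0,"hand":1} step 7 mm -7.0 deg
{"x":40,"y":15,"z":0,"rz":42.0,"hand":1} step 7 mm -7.0 deg
{"x":45,"y":21,"z":0,"rz":49.0,"hand":1} step 7 mm -7.0 deg
{"x":50,"y":26,"z":0,"rz":56.0,"hand":1} step 7 mm -7.0 deg
{"x":53,"y":33,"z":0,"rz":63.0,"hand":1} step 7 mm -7.0 deg
{"x":56,"y":39,"z":0,"rz":70.0,"hand":1} step 7 mm -7.0 deg
```

Request:
arm_command:
  motion:
    - {"x":0,"y":1,"z":22,"rx":0,"ry":0,"rz":0,"hand":1}
    - {"x":0,"y":2,"z":44,"rx":0,"ry":0,"rz":0,"hand":1}
    - {"x":0,"y":2,"z":66,"rx":0,"ry":0,"rz":0,"hand":1}
    - {"x":6,"y":3,"z":66,"rx":0,"ry":0,"rz":6,"hand":1}
    - {"x":13,"y":4,"z":66,"rx":0,"ry":0,"rz":12,"hand":1}
    - {"x":19,"y":5,"z":66,"rx":0,"ry":0,"rz":18,"hand":1}

```text
clock: 5.62
tcp_pos: [0.4788, 0.2379, 0.108]
orientation: [0.003, 0.045, 0.999, 0.001]
wrist_force: [2.9, 0.1, 0.4]
finger_gap: 0.0003
```

```bash
python3 - <<'E'
from h import *
c=np.array([.482,.298])
s=get_state();print(s['tcp_pos'],psi(),s['wrist_force'],s['joint_pos'].round(2)); d=s['tcp_pos'][:2]-c;print(np.hypot(*d),np.degrees(np.arctan2(d[1],d[0]))%360)
p=viewer.read_camera('scene');save(p,'s2f.png');im=cv2.imread('pics/s2f.png');cv2.imwrite('pics/s2.png',cv2.resize(im[120:300,200:400],None,fx=3,fy=3))
E
```

```text
[0.47881253 0.23794179 0.10800982] 174.79176570105338 [2.91104468 0.1482874  0.37121579] [ 0.31  0.3  -0.28  0.98 -0.    0.4 ]
0.06014273064475723 266.96198583981925
```

View pics/s2.png

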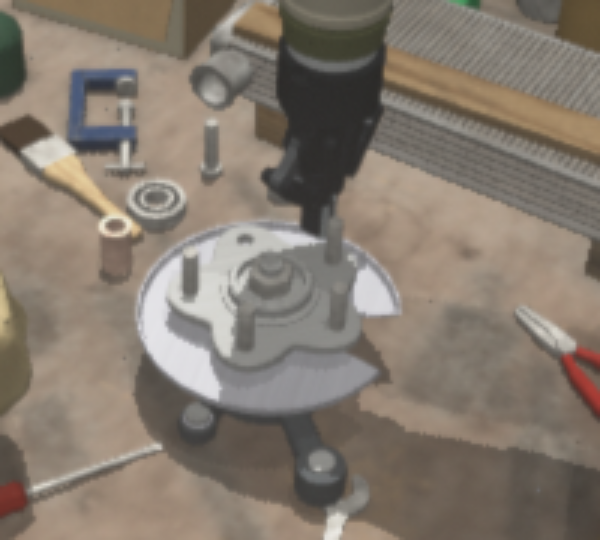

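```bash
python3 - <<'E'
from h import *
c=np.array([.482,.298])
def pt(f,z=.106): a=np.radians(f); return (c[0]+.06*np.cos(a),c[1]+.06*np.sin(a),z,f-90)
print();rows([pt(265-6.5*i) for i in range(1,11)],start=pt(265))
E
```

```text
{"x":7,"y":0,"z":0,"rz":6.5,"hand":1} step 7 mm -6.5 deg
{"x":13,"y":2,"z":0,"rz":13.0,"hand":1} step 7 mm -6.5 deg
{"x":20,"y":3,"z":0,"rz":19.5,"hand":1} step 7 mm -6.5 deg
{"x":26,"y":6,"z":0,"rz":26.0,"hand":1} step 7 mm -6.5 deg
{"x":32,"y":9,"z":0,"rz":32.5,"hand":1} step 7 mm -6.5 deg
{"x":38,"y":13,"z":0,"rz":39.0,"hand":1} step 7 mm -6.5 deg
{"x":43,"y":18,"z":0,"rz":45.5,"hand":1} step 7 mm -6.5 deg
{"x":47,"y":23,"z":0,"rz":52.0,"hand":1} step 7 mm -6.5 deg
{"x":51,"y":29,"z":0,"rz":58.5,"hand":1} step 7 mm -6.5 deg
{"x":54,"y":35,"z":0,"rz":65.0,"hand":1} step 7 mm -6.5 deg
```

Request:
arm_command:
  motion:
    - {"x":7,"y":0,"z":0,"rx":0,"ry":0,"rz":6.5,"hand":1}
    - {"x":13,"y":2,"z":0,"rx":0,"ry":0,"rz":13,"hand":1}
    - {"x":20,"y":3,"z":0,"rx":0,"ry":0,"rz":19.5,"hand":1}
    - {"x":26,"y":6,"z":0,"rx":0,"ry":0,"rz":26,"hand":1}
    - {"x":32,"y":9,"z":0,"rx":0,"ry":0,"rz":32.5,"hand":1}
    - {"x":38,"y":13,"z":0,"rx":0,"ry":0,"rz":39,"hand":1}
    - {"x":43,"y":18,"z":0,"rx":0,"ry":0,"rz":45.5,"hand":1}
    - {"x":47,"y":23,"z":0,"rx":0,"ry":0,"rz":52,"hand":1}
    - {"x":51,"y":29,"z":0,"rx":0,"ry":0,"rz":58.5,"hand":1}
    - {"x":54,"y":35,"z":0,"rx":0,"ry":0,"rz":65,"hand":1}

```text
clock: 6.92
tcp_pos: [0.4275, 0.2774, 0.1076]
orientation: [0.002, 0.575, 0.818, 0.001]
wrist_force: [1.0, -2.2, 1.2]
finger_gap: 0.0001
```

```bash
python3 - <<'E'
from h import *
c=np.array([.482,.298])
s=get_state();print(s['tcp_pos'],psi(),s['wrist_force'],s['joint_pos'].round(2)); d=s['tcp_pos'][:2]-c;print(np.hypot(*d),np.degrees(np.arctan2(d[1],d[0]))%360)
p=viewer.read_camera('scene');save(p,'s3f.png');im=cv2.imread('pics/s3f.png');cv2.imwrite('pics/s3.png',cv2.resize(im[120:300,200:400],None,fx=3,fy=3))
def pt(f,z=.106): a=np.radians(f); return (c[0]+.06*np.cos(a),c[1]+.06*np.sin(a),z,f-90)
print();rows([pt(200-5.5*i) for i in range(1,11)],start=pt(200))
E
```

```text
[0.42749368 0.277368   0.10758766] 109.85630694491715 [ 0.99215103 -2.20277389  1.24820769] [ 0.42  0.26 -0.34  0.96 -0.    1.64]
0.0582805155697939 200.73289910830798

{"x":6,"y":0,"z":0,"rz":5.5,"hand":1} step 6 mm -5.5 deg
{"x":11,"y":1,"z":0,"rz":11.0,"hand":1} step 6 mm -5.5 deg
{"x":17,"y":2,"z":0,"rz":16.5,"hand":1} step 6 mm -5.5 deg
{"x":22,"y":4,"z":0,"rz":22.0,"hand":1} step 6 mm -5.5 deg
{"x":28,"y":7,"z":0,"rz":27.5,"hand":1} step 6 mm -5.5 deg
{"x":33,"y":10,"z":0,"rz":33.0,"hand":1} step 6 mm -5.5 deg
{"x":37,"y":13,"z":0,"rz":38.5,"hand":1} step 6 mm -5.5 deg
{"x":42,"y":17,"z":0,"rz":44.0,"hand":1} step 6 mm -5.5 deg
{"x":46,"y":21,"z":0,"rz":49.5,"hand":1} step 6 mm -5.5 deg
{"x":49,"y":26,"z":0,"rz":55.0,"hand":1} step 6 mm -5.5 deg
```

View pics/s3.png

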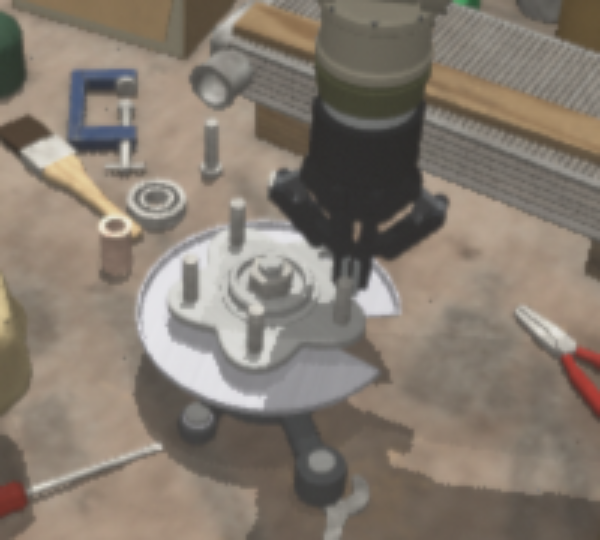

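Request:
arm_command:
  motion:
    - {"x":6,"y":0,"z":0,"rx":0,"ry":0,"rz":5.5,"hand":1}
    - {"x":11,"y":1,"z":0,"rx":0,"ry":0,"rz":11,"hand":1}
    - {"x":17,"y":2,"z":0,"rx":0,"ry":0,"rz":16.5,"hand":1}
    - {"x":22,"y":4,"z":0,"rx":0,"ry":0,"rz":22,"hand":1}
    - {"x":28,"y":7,"z":0,"rx":0,"ry":0,"rz":27.5,"hand":1}
    - {"x":33,"y":10,"z":0,"rx":0,"ry":0,"rz":33,"hand":1}
    - {"x":37,"y":13,"z":0,"rx":0,"ry":0,"rz":38.5,"hand":1}
    - {"x":42,"y":17,"z":0,"rx":0,"ry":0,"rz":44,"hand":1}
    - {"x":46,"y":21,"z":0,"rx":0,"ry":0,"rz":49.5,"hand":1}
    - {"x":46,"y":21,"z":0,"rx":0,"ry":0,"rz":49.5,"hand":1}

```text
clock: 8.22
tcp_pos: [0.4307, 0.3282, 0.1066]
orientation: [0.0, 0.863, 0.505, 0.001]
wrist_force: [0.2, 0.3, 0.4]
finger_gap: 0.0001
```

```bash
python3 - <<'E'
from h import *
c=np.array([.482,.298])
s=get_state();print(s['tcp_pos'],psi(),s['wrist_force'],s['joint_pos'].round(2)); d=s['tcp_pos'][:2]-c;print(np.hypot(*d),np.degrees(np.arctan2(d[1],d[0]))%360)
p=viewer.read_camera('scene');save(p,'s4f.png');im=cv2.imread('pics/s4f.png');cv2.imwrite('pics/s4.png',cv2.resize(im[120:300,200:400],None,fx=3,fy=3))
print(hubfit(p))
p=viewer.read_camera('top');save(p,'t4f.png');print(hubfit(p))
E
```

```text
[0.43066   0.3282392 0.1065851] 60.708043504498626 [0.21140612 0.27061998 0.40008898] [ 0.5   0.32 -0.26  0.99  0.    2.58]
0.05958360092171595 149.50196336575434
{'n': 3, 'c': array([0.4785, 0.2979]), 'hole_deg': np.float64(279.91), 'rms': np.float64(2.0214614077578365e-05), 'notch': [(np.float64(230.4), np.float64(312.3), np.float64(271.3)), (np.float64(243.9), np.float64(308.6), np.float64(276.2)), (np.float64(248.3), np.float64(305.4), np.float64(276.8)), (np.float64(254.8), np.float64(303.7), np.float64(279.2))]}
{'n': 1, 'c': array([0.4513, 0.2814]), 'hole_deg': np.float64(95.89), 'rms': np.float64(6.06552884733029e-19), 'notch': [(np.float64(341.5), np.float64(630.3), np.float64(485.9)), (np.float64(343.9), np.float64(639.2), np.float64(491.6)), (np.float64(344.7), np.float64(645.8), np.float64(495.2)), (np.float64(346.7), np.float64(649.6), np.float64(498.2))]}
```

View pics/s4.png

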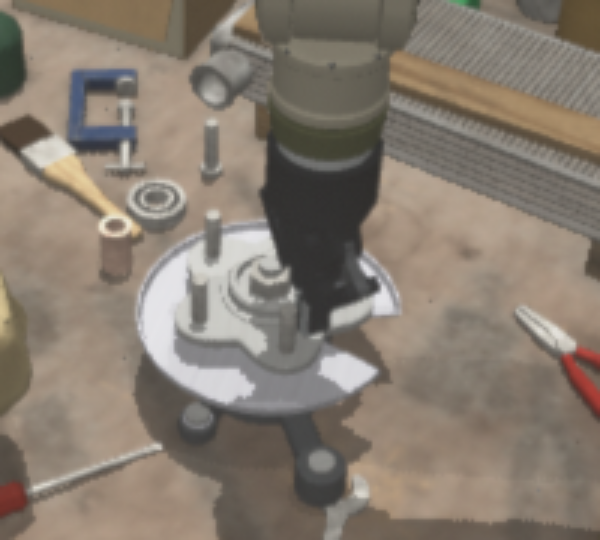

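View pics/t4f.png

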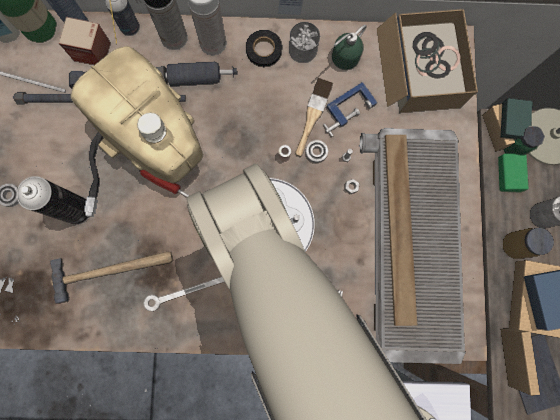

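```bash
python3 - <<'E'
from h import *
p=viewer.read_camera('scene');W=cloud(p);c=np.array([.4802,.3001])
r=np.hypot(W[...,0]-c[0],W[...,1]-c[1])
bt=(W[...,2]>.122)&(W[...,2]<.136)&(r<.075)&(r>.045)
k,lab,st,ce=cv2.connectedComponentsWithStats(bt.astype(np.uint8))
for i in range(1,k):
    b=at_z(p,ce[i],.13)[:2]-c; print(st[i,4],ce[i],np.hypot(*b).round(4),np.degrees(np.arctan2(b[1],b[0]))%360, np.degrees(np.arctan2(b[1],b[0]))%72)
E
```

```text
27 [270.66666667 192.25925926] 0.0591 349.69009875904203 61.690098759042
33 [265.93939394 214.21212121] 0.0609 62.976406364099695 62.976406364099695
85 [300.42352941 224.84705882] 0.0649 141.32084434152358 69.32084434152358
```

```bash
python3 - <<'E'
from h import *
c=np.array([.482,.298])
def pt(f,z=.106): a=np.radians(f); return (c[0]+.06*np.cos(a),c[1]+.06*np.sin(a),z,f-90)
rows([pt(f) for f in (148,145.5,143,141)],start=pt(150.5))
E
```

```text
{"x":3,"y":0,"z":0,"rz":2.5,"hand":1} step 3 mm -2.5 deg
{"x":5,"y":0,"z":0,"rz":5.0,"hand":1} step 3 mm -2.5 deg
{"x":8,"y":1,"z":0,"rz":7.5,"hand":1} step 3 mm -2.5 deg
{"x":10,"y":1,"z":0,"rz":9.5,"hand":1} step 2 mm -2.0 deg
```

Request:
arm_command:
  motion:
    - {"x":3,"y":0,"z":0,"rx":0,"ry":0,"rz":2.5,"hand":1}
    - {"x":5,"y":0,"z":0,"rx":0,"ry":0,"rz":5,"hand":1}
    - {"x":8,"y":1,"z":0,"rx":0,"ry":0,"rz":7.5,"hand":1}
    - {"x":10,"y":1,"z":0,"rx":0,"ry":0,"rz":9.5,"hand":1}
    - {"x":10,"y":1,"z":0,"rx":0,"ry":0,"rz":9.5,"hand":1}

```text
clock: 9.0
tcp_pos: [0.4353, 0.3361, 0.1053]
orientation: [0.0, 0.902, 0.431, -0.0]
wrist_force: [-0.9, -1.3, -0.3]
finger_gap: -0.0003
```

```bash
python3 - <<'E'
from h import *
print(get_state()['tcp_pos'],psi(),get_state()['wrist_force'])
p=viewer.read_camera('scene');W=cloud(p);c=np.array([.4802,.3001])
r=np.hypot(W[...,0]-c[0],W[...,1]-c[1])
bt=(W[...,2]>.122)&(W[...,2]<.136)&(r<.075)&(r>.045)
k,lab,st,ce=cv2.connectedComponentsWithStats(bt.astype(np.uint8))
for i in range(1,k):
    b=at_z(p,ce[i],.13)[:2]-c; print(st[i,4],ce[i],np.hypot(*b).round(4),np.degrees(np.arctan2(b[1],b[0]))%360, np.degrees(np.arctan2(b[1],b[0]))%72)
E
```

```text
[0.43532176 0.33605973 0.10526476] 51.08091247264035 [-0.9328886  -1.30431292 -0.29098129]
28 [273.39285714 190.92857143] 0.0583 342.2502220737393 54.2502220737393
28 [264.60714286 211.32142857] 0.0597 54.08837607509571 54.08837607509571
76 [296.28947368 225.82894737] 0.0657 133.16563482844214 61.16563482844214
```

Request:
arm_command:
  motion:
    - {"x":-5,"y":0,"z":0,"rx":0,"ry":0,"rz":0,"hand":1}
    - {"x":-10,"y":0,"z":0,"rx":0,"ry":0,"rz":0,"hand":1}
    - {"x":-10,"y":0,"z":-30,"rx":0,"ry":0,"rz":0,"hand":1}
    - {"x":-10,"y":0,"z":-80,"rx":0,"ry":0,"rz":0,"hand":1}
    - {"x":-10,"y":0,"z":-120,"rx":0,"ry":0,"rz":0,"hand":1}

```text
clock: 9.68
tcp_pos: [0.4291, 0.3284, 0.2271]
orientation: [-0.0, 0.902, 0.431, 0.001]
wrist_force: [1.1, 0.3, 0.5]
finger_gap: -0.0004
```

```bash
python3 - <<'E'
from h import *
s=get_state();print(s['tcp_pos'],psi(),s['joint_pos'].round(2))
P=(*s['tcp_pos'],psi())
b=(.656,.115,.22,P[3]+45)
rows(line(P,b,6))
E
```

```text
[0.42905546 0.32841833 0.22714759] 51.05036255759038 [ 0.5   0.25 -0.05  1.27  0.    2.76]
{"x":-4,"y":52,"z":1,"rz":-7.5,"hand":1} step 52 mm 7.5 deg
{"x":-8,"y":104,"z":2,"rz":-15.0,"hand":1} step 52 mm 7.5 deg
{"x":-12,"y":155,"z":4,"rz":-22.5,"hand":1} step 52 mm 7.5 deg
{"x":-16,"y":207,"z":5,"rz":-30.0,"hand":1} step 52 mm 7.5 deg
{"x":-19,"y":259,"z":6,"rz":-37.5,"hand":1} step 52 mm 7.5 deg
{"x":-23,"y":311,"z":7,"rz":-45.0,"hand":1} step 52 mm 7.5 deg
```

Request:
arm_command:
  motion:
    - {"x":-4,"y":52,"z":1,"rx":0,"ry":0,"rz":-7,"hand":1}
    - {"x":-8,"y":104,"z":2,"rx":0,"ry":0,"rz":-15,"hand":1}
    - {"x":-12,"y":155,"z":4,"rx":0,"ry":0,"rz":-22,"hand":1}
    - {"x":-16,"y":207,"z":5,"rx":0,"ry":0,"rz":-30,"hand":1}
    - {"x":-19,"y":259,"z":6,"rx":0,"ry":0,"rz":-37,"hand":1}
    - {"x":-23,"y":311,"z":7,"rx":0,"ry":0,"rz":-45,"hand":1}
    - {"x":-23,"y":311,"z":7,"rx":0,"ry":0,"rz":-45,"hand":1}

```text
clock: 10.55
tcp_pos: [0.6584, 0.1117, 0.2169]
orientation: [0.0, 0.67, 0.742, -0.0]
wrist_force: [-0.2, 0.2, 0.2]
finger_gap: -0.0004
```

```bash
python3 - <<'E'
from h import *
s=get_state();print(s['tcp_pos'],psi(),s['joint_pos'].round(2))
for n in ['top','scene']:
    p=viewer.read_camera(n);print(n,hubfit(p)); save(p,n+'5f.png')
    im=cv2.imread(f'pics/{n}5f.png'); cv2.imwrite(f'pics/{n}5.png',cv2.resize(im[120:300,190:400],None,fx=3,fy=3))
E
```

```text
[0.65843401 0.11173834 0.21693637] 95.80814717792326 [ 0.05  0.51  0.3   1.37 -0.    1.52]
top {'n': 4, 'c': array([0.4841, 0.2961]), 'hole_deg': np.float64(197.33), 'rms': np.float64(1.331522691823448e-07), 'notch': [(np.float64(178.4), np.float64(214.0), np.float64(196.2)), (np.float64(178.5), np.float64(214.9), np.float64(196.7)), (np.float64(177.4), np.float64(214.4), np.float64(195.9)), (np.float64(177.5), np.float64(214.9), np.float64(196.2))]}
scene {'n': 4, 'c': array([0.4799, 0.3002]), 'hole_deg': np.float64(197.04), 'rms': np.float64(6.353680936024907e-07), 'notch': [(np.float64(259.5), np.float64(346.8), np.float64(303.1)), (np.float64(261.1), np.float64(302.3), np.float64(281.7)), (np.float64(306.7), np.float64(342.4), np.float64(324.6)), (np.float64(178.7), np.float64(215.7), np.float64(197.2))]}
```

View pics/top5.png

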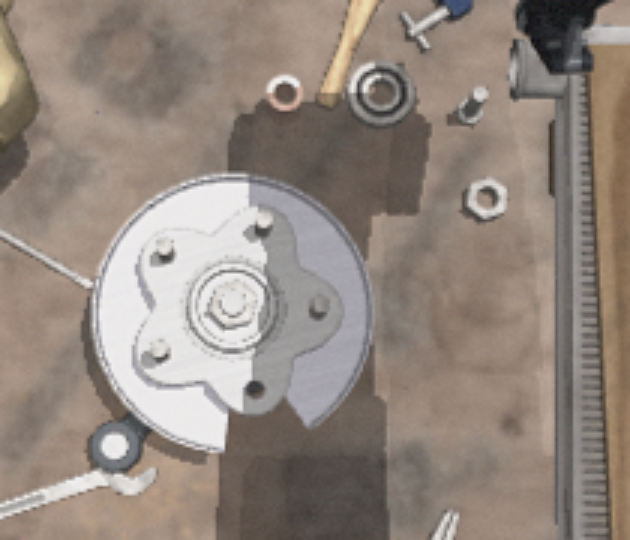

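View pics/scene5.png

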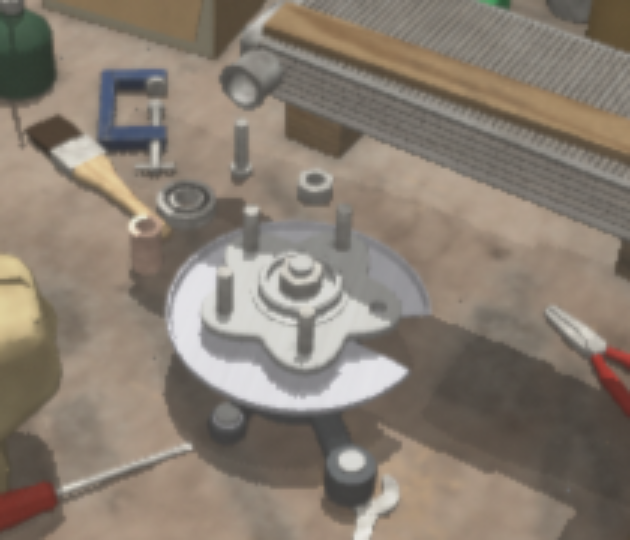

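```bash
python3 - <<'E'
from h import *
s=get_state();print(s['tcp_pos'],s['clock'])
for n in ['top','scene']:
    p=viewer.read_camera(n);print(n,proj(p,s['tcp_pos']),proj(p,[.656,.115,.058]))
E
```

```text
[0.65609162 0.11457464 0.21772622] 10.65
top [[364.34716604 128.11625027]] [[350.34678137 151.0344494 ]]
scene [[269.99343199 107.35464793]] [[269.596257   159.45920458]]
```

View pics/scene5f.png

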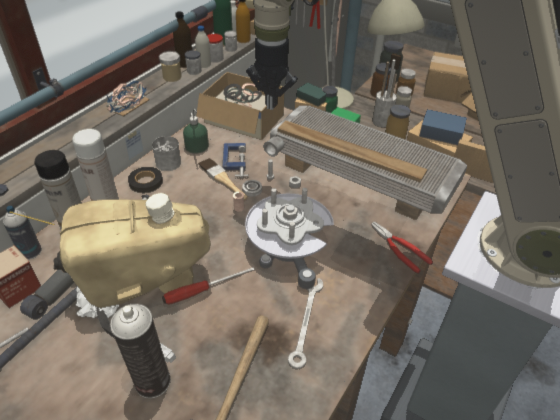

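View pics/top5f.png

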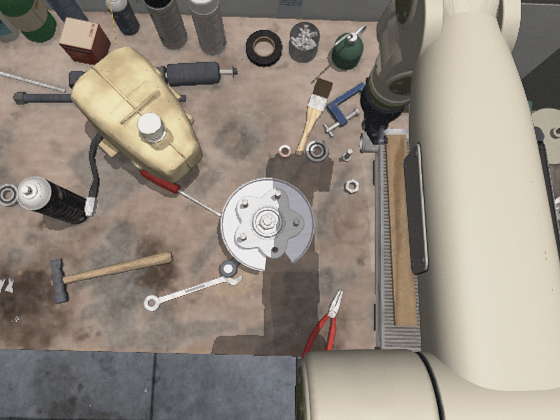

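Request:
arm_command:
  motion:
    - {"x":0,"y":0,"z":40,"rx":0,"ry":0,"rz":0,"hand":1}
    - {"x":0,"y":0,"z":75,"rx":0,"ry":0,"rz":0,"hand":1}
    - {"x":0,"y":0,"z":98,"rx":0,"ry":0,"rz":0,"hand":1}
    - {"x":0,"y":0,"z":108,"rx":0,"ry":0,"rz":0,"hand":1}
    - {"x":0,"y":0,"z":108,"rx":0,"ry":0,"rz":0,"hand":1}

```text
clock: 11.38
tcp_pos: [0.6557, 0.1159, 0.1104]
orientation: [-0.0, 0.668, 0.744, -0.0]
wrist_force: [0.5, 0.1, 0.8]
finger_gap: -0.0002
```

```bash
python3 - <<'E'
from h import *
s=get_state();print(s['tcp_pos'],s['clock'],s['wrist_force'])
for n in ['scene','top']:
    p=viewer.read_camera(n);save(p,n+'6f.png');im=cv2.imread(f'pics/{n}6f.png'); cv2.imwrite(f'pics/{n}6.png',cv2.resize(im[60:240,250:430] if n=='top' else im[60:240,180:360],None,fx=3.3,fy=3.3))
E
```

```text
[0.65573507 0.11586705 0.11041875] 11.375 [0.45395618 0.12600446 0.78998714]
```

View pics/scene6.png

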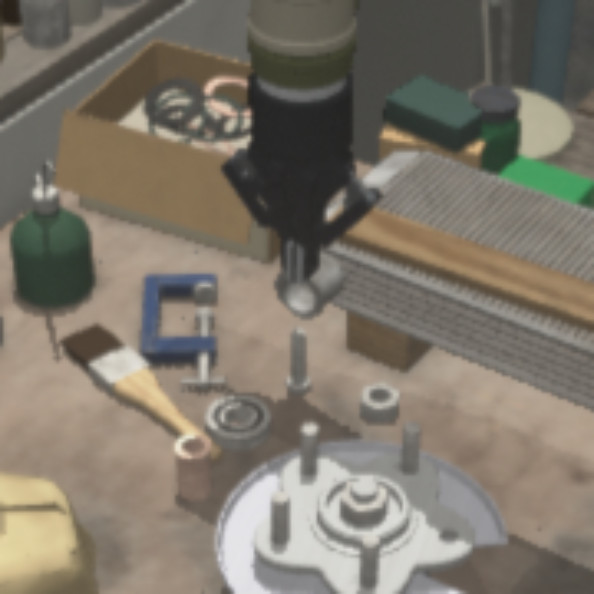

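View pics/top6.png

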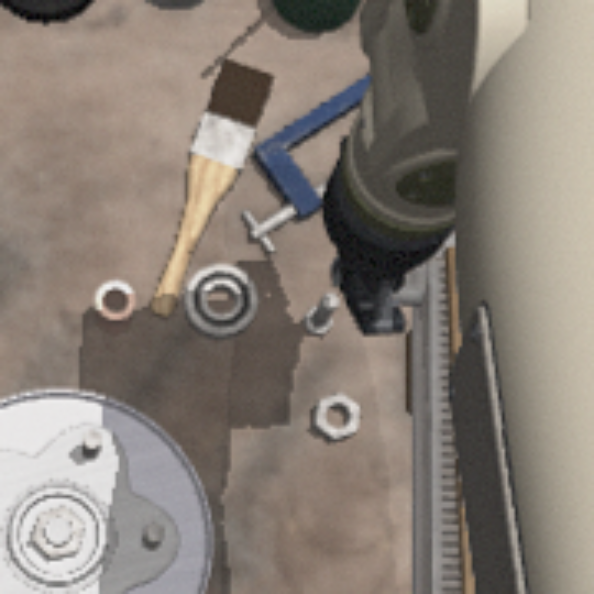

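Request:
arm_command:
  motion:
    - {"x":0,"y":0,"z":0,"rx":0,"ry":0,"rz":0,"hand":1}
    - {"x":0,"y":0,"z":0,"rx":0,"ry":0,"rz":0,"hand":1}
    - {"x":0,"y":0,"z":0,"rx":0,"ry":0,"rz":0,"hand":1}
    - {"x":0,"y":0,"z":0,"rx":0,"ry":0,"rz":0,"hand":1}
    - {"x":0,"y":0,"z":0,"rx":0,"ry":0,"rz":0,"hand":1}
    - {"x":0,"y":0,"z":0,"rx":0,"ry":0,"rz":0,"hand":1}
    - {"x":0,"y":0,"z":0,"rx":0,"ry":0,"rz":0,"hand":1}
    - {"x":0,"y":0,"z":0,"rx":0,"ry":0,"rz":0,"hand":1}
    - {"x":0,"y":0,"z":0,"rx":0,"ry":0,"rz":0,"hand":1}
    - {"x":0,"y":0,"z":0,"rx":0,"ry":0,"rz":0,"hand":1}

```text
clock: 12.72
tcp_pos: [0.6564, 0.115, 0.1102]
orientation: [0.0, 0.669, 0.743, -0.0]
wrist_force: [0.6, -0.0, 0.7]
finger_gap: -0.0003
```

Request:
arm_command:
  motion:
    - {"x":0,"y":0,"z":0,"rx":0,"ry":0,"rz":0,"hand":1}
    - {"x":0,"y":0,"z":0,"rx":0,"ry":0,"rz":0,"hand":1}
    - {"x":0,"y":0,"z":0,"rx":0,"ry":0,"rz":0,"hand":1}
    - {"x":0,"y":0,"z":0,"rx":0,"ry":0,"rz":0,"hand":1}
    - {"x":0,"y":0,"z":0,"rx":0,"ry":0,"rz":0,"hand":1}
    - {"x":0,"y":0,"z":0,"rx":0,"ry":0,"rz":0,"hand":1}
    - {"x":0,"y":0,"z":0,"rx":0,"ry":0,"rz":0,"hand":1}
    - {"x":0,"y":0,"z":0,"rx":0,"ry":0,"rz":0,"hand":1}
    - {"x":0,"y":0,"z":-40,"rx":0,"ry":0,"rz":0,"hand":1}
    - {"x":0,"y":0,"z":-90,"rx":0,"ry":0,"rz":0,"hand":1}

```text
clock: 13.98
tcp_pos: [0.6554, 0.1149, 0.1997]
orientation: [-0.001, 0.669, 0.743, -0.001]
wrist_force: [1.1, -0.1, 0.0]
finger_gap: -0.0001
```

```bash
python3 - <<'E'
from h import *
s=get_state();print(s['tcp_pos'],psi(),s['joint_pos'].round(2))
a=np.radians(197.2);c=np.array([.482,.298]);P=c+.06*np.array([np.cos(a),np.sin(a)]);print(P)
S=(.656,.115,.205,psi())
e=(*P,.21,psi()); g=(*P,.14,psi())
rows(line(S,e,6)+line(e,g,3),start=S)
E
```

```text
[0.6553834  0.11494774 0.19970509] 96.03380949841907 [ 0.05  0.51  0.26  1.33 -0.    1.52]
[0.4246833  0.28025752]
{"x":31,"y":-35,"z":-1,"rz":-0.0,"hand":1} step 47 mm 0.0 deg
{"x":63,"y":-71,"z":-2,"rz":-0.0,"hand":1} step 47 mm 0.0 deg
{"x":94,"y":-106,"z":-3,"rz":-0.0,"hand":1} step 47 mm 0.0 deg
{"x":126,"y":-142,"z":-3,"rz":-0.0,"hand":1} step 47 mm 0.0 deg
{"x":157,"y":-177,"z":-4,"rz":-0.0,"hand":1} step 47 mm 0.0 deg
{"x":189,"y":-213,"z":-5,"rz":-0.0,"hand":1} step 47 mm 0.0 deg
{"x":189,"y":-213,"z":18,"rz":-0.0,"hand":1} step 23 mm 0.0 deg
{"x":189,"y":-213,"z":42,"rz":-0.0,"hand":1} step 23 mm 0.0 deg
{"x":189,"y":-213,"z":65,"rz":-0.0,"hand":1} step 23 mm 0.0 deg
```

Request:
arm_command:
  motion:
    - {"x":31,"y":-35,"z":-1,"rx":0,"ry":0,"rz":0,"hand":1}
    - {"x":63,"y":-71,"z":-2,"rx":0,"ry":0,"rz":0,"hand":1}
    - {"x":94,"y":-106,"z":-3,"rx":0,"ry":0,"rz":0,"hand":1}
    - {"x":126,"y":-142,"z":-3,"rx":0,"ry":0,"rz":0,"hand":1}
    - {"x":157,"y":-177,"z":-4,"rx":0,"ry":0,"rz":0,"hand":1}
    - {"x":189,"y":-213,"z":-5,"rx":0,"ry":0,"rz":0,"hand":1}
    - {"x":189,"y":-213,"z":18,"rx":0,"ry":0,"rz":0,"hand":1}
    - {"x":189,"y":-213,"z":42,"rx":0,"ry":0,"rz":0,"hand":1}
    - {"x":189,"y":-213,"z":62,"rx":0,"ry":0,"rz":0,"hand":1}
    - {"x":189,"y":-213,"z":62,"rx":0,"ry":0,"rz":0,"hand":1}

```text
clock: 15.22
tcp_pos: [0.4235, 0.2801, 0.137]
orientation: [-0.001, 0.669, 0.743, -0.001]
wrist_force: [-0.5, 0.1, 0.3]
finger_gap: -0.0004
```

Request:
arm_command:
  motion:
    - {"x":0,"y":0,"z":0,"rx":0,"ry":0,"rz":0,"hand":1}
    - {"x":0,"y":0,"z":0,"rx":0,"ry":0,"rz":0,"hand":1}
    - {"x":0,"y":0,"z":0,"rx":0,"ry":0,"rz":0,"hand":1}
    - {"x":0,"y":0,"z":0,"rx":0,"ry":0,"rz":0,"hand":1}
    - {"x":0,"y":0,"z":0,"rx":0,"ry":0,"rz":0,"hand":1}
    - {"x":0,"y":0,"z":0,"rx":0,"ry":0,"rz":0,"hand":1}
    - {"x":0,"y":0,"z":0,"rx":0,"ry":0,"rz":0,"hand":1}
    - {"x":0,"y":0,"z":0,"rx":0,"ry":0,"rz":0,"hand":1}
    - {"x":0,"y":0,"z":0,"rx":0,"ry":0,"rz":0,"hand":1}
    - {"x":0,"y":0,"z":0,"rx":0,"ry":0,"rz":0,"hand":1}

```text
clock: 16.48
tcp_pos: [0.4247, 0.2806, 0.1382]
orientation: [-0.0, 0.669, 0.743, -0.0]
wrist_force: [0.5, -0.6, -0.3]
finger_gap: -0.0001
```

Request:
arm_command:
  motion:
    - {"x":0,"y":0,"z":0,"rx":0,"ry":0,"rz":0,"hand":1}
    - {"x":0,"y":0,"z":0,"rx":0,"ry":0,"rz":0,"hand":1}
    - {"x":0,"y":0,"z":0,"rx":0,"ry":0,"rz":0,"hand":1}
    - {"x":0,"y":0,"z":0,"rx":0,"ry":0,"rz":0,"hand":1}
    - {"x":0,"y":0,"z":0,"rx":0,"ry":0,"rz":0,"hand":1}
    - {"x":0,"y":0,"z":0,"rx":0,"ry":0,"rz":0,"hand":1}
    - {"x":0,"y":0,"z":0,"rx":0,"ry":0,"rz":0,"hand":1}
    - {"x":0,"y":0,"z":0,"rx":0,"ry":0,"rz":0,"hand":1}

```text
clock: 17.48
tcp_pos: [0.4247, 0.2806, 0.1382]
orientation: [0.0, 0.669, 0.743, -0.0]
wrist_force: [0.6, 0.1, -0.3]
finger_gap: -0.0003
```

```bash
python3 - <<'E'
from h import *
s=get_state();print(s['tcp_pos'],s['clock'],s['wrist_force'])
for n in ['scene','top']:
    p=viewer.read_camera(n);print(proj(p,s['tcp_pos'])); save(p,n+'7f.png');im=cv2.imread(f'pics/{n}7f.png'); cv2.imwrite(f'pics/{n}7.png',cv2.resize(im[100:280,180:400],None,fx=3,fy=3))
    if n=='scene': print(hubfit(p))
E
```

```text
[0.42471681 0.28057363 0.13824035] 17.475 [ 0.63879506  0.13309799 -0.30493352]
[[316.75926659 206.59968779]]
{'n': 4, 'c': array([0.4802, 0.3011]), 'hole_deg': np.float64(197.11), 'rms': np.float64(7.099938617131824e-06), 'notch': [(np.float64(256.6), np.float64(347.8), np.float64(302.2)), (np.float64(301.8), np.float64(344.5), np.float64(323.2)), (np.float64(179.8), np.float64(216.3), np.float64(198.1)), (np.float64(250.9), np.float64(296.1), np.float64(273.5))]}
[[274.07036533 249.00515559]]
```

View pics/scene7.png

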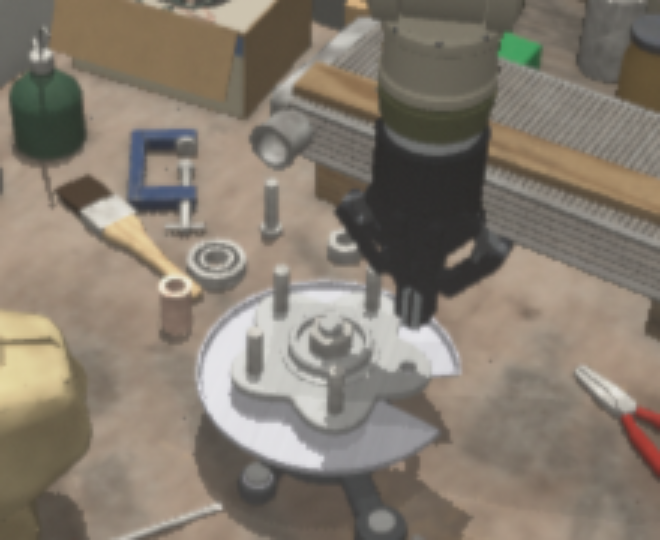

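View pics/top7.png

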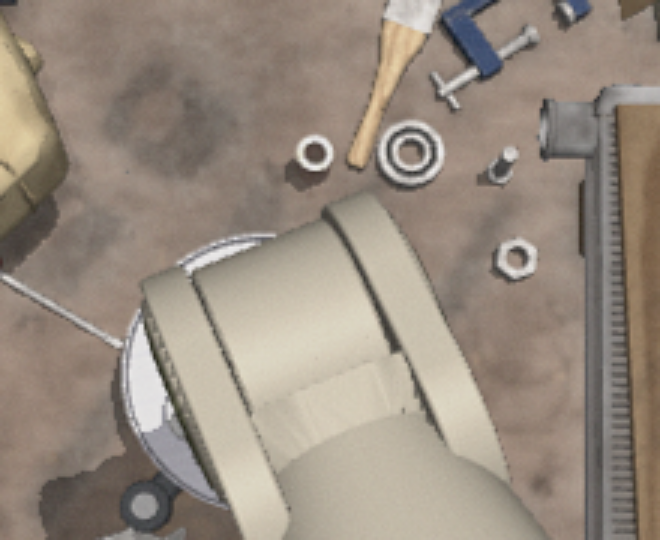

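```bash
python3 - <<'E'
from h import *
print(hand_in(), get_state()['clock'],get_state()['tcp_pos'])
E
```

```text
the job is handed in; nothing more can be done
the job is handed in; nothing more can be done
```

The job is handed in. With the fingers shut, I pushed the hub about 128° clockwise by one bolt, then backed off. I pointed down at the loose bolt for just over 2 s, then at the empty hole for just over 2 s, and stayed over the hole. The clock read about 17.5 s before hand-in, and `hand_in()` gave no verdict.

**Hub position:** after release, the hole stood at 197.3° (top camera) and 197.1° (scene camera). The notch stood at about 196.3° and 197.2°, so the error is about 1 mm. The last scene picture, with the hand over the hole, still gave 197.1°.

**Pointing:** the fingertips were about 52 mm above the loose bolt and 48 mm above the hole. I estimate them to be within about 5 mm of each axis. The wrist readings I saw while pushing stayed below 3 N and were near zero while pointing.

**Bystanders:** the loose bolt, sleeve, bearing and nut look unmoved in the last pictures. I did not measure their shift. The spanner is mostly out of view in the last crops; it looked unmoved after the hub was pushed.

**Checks that failed or disagreed:**
- The two cameras differ by 4–6 mm on the hub's centre, so I used a middle value.
- The scene camera's automatic notch measurement was mostly spoiled by occlusion, so the notch angle rests mainly on the top camera.
- The finder networks were unreliable for the hole, notch and bolt tip, so I used the depth data and pictures for those.
- At the end, the arm hid the hub from the top camera, so the last hub check is from the scene camera alone.

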